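Seat the stencil plate on its locating pins

ROBOT

A 7-joint arm with a two-finger parallel gripper is mounted at the origin on the work surface. World frame = base frame: x ahead of the robot, y to its left, z up, the work surface at z = 0. Lengths are in m, angles in rad, forces in N, time in s.
With the tool pointing down it reaches from about 0.425 to 1.025 m from the base axis. Payload 9.4 kg.
Tool frame: the origin (TCP) lies midway between the tips of the shut fingers; the grasp point (between the pads) lies 19 mm behind it; z points along the fingers, y is the direction in which the jaws open and shut (so a half turn about z gives the same grasp; the last joint's range is limited). The gripper opens to 85 mm and grips with 20 to 120 N. Pads are 22 mm wide; open, the fingers measure 114 mm over their backs; the gripper's body (76 mm by 85 mm) begins 54 mm behind the grasp point. The pads swing forward as they close: fully open they stand 13 mm farther back than shut.
Start: joints at [-1.349, 0.599, -0.003, 1.599, 0.002, 0.943, -0.08], TCP at [0.213, 0.693, 0.231] pointing down, gripper open.
Joint ranges: [-2.57, 2.57], [-0.35, 1.97], [-1.29, 1.29], [0.11, 2.56], [-1.05, 4.19], [0.11, 1.86], [-2.63, 2.63]. Speed limits (rad/s): [2.22, 2.22, 3.01, 3.01, 3.14, 3.14, 3.14].

INTERFACE

Orientations are given as [roll, pitch, yaw] about the fixed x, y, z axes, in that order (R = Rz(yaw) Ry(pitch) Rx(roll)).
In Python, from workcell import bot gives the robot as it stands.
- The arm moves only by the shell command python3 -m handwheel 'ROWS' [OPENING]. ROWS is JSON, a list of rows, each an object of numbers: "tx", "ty", "tz": the shift along the tool's x, y, z in mm; "ax", "ay", "az": the turn, a rotation vector about the tool's x, y, z in rad. A call has 1 to 20 rows; each row is the pose to reach, as a shift and turn from the pose measured when the call began, along the tool's axes at that moment; what a row does not reach only later rows make up. A row lasts 1/8 s, in which the tool goes at most 62.5 mm and 10.7 degrees, less where a joint would pass 70% of its speed; a pose out of reach is approached as far as the arm can. A call with a gripper value outside its range is refused whole. OPENING is the finger opening in mm, from 0 to 85.4, set as the call begins (- or left out, the last holds). The fingers move at their own pace and stop on an object; the grip force is fixed at half the most. Time passes only in rows, so rows that repeat a pose let the fingers close. It gives the time, the measured TCP pose, the force and the opening at its end, in the units of the state.
- bot.sense(): the state, without advancing time (a new reading comes with each control period).
- bot.get_image(name): name is "scene" or "top"; returns the picture (480x640x3 uint8, red, green, blue); there is no depth.
- bot.calibration(name): a dict with "mtx" (3x3 intrinsics, pixels), "R" (3x3) and "t" (3): a world point X has camera coordinates R X + t. Camera axes: x right, y down, z forward; pixel columns grow to the right and rows downward; lengths in m; the calibration is good to about 2 mm. A picture is of the moment at which its call begins. calibration takes no time and is no camera call.
- bot.sign_off(): hands the job in, once; it reports no verdict.
The state is a dict: "clock": time; "joint_pos": joint angles; "joint_velocities": joint speeds; "tau": joint torques, N m; "tool_pos": TCP position; "eef_rot": TCP orientation; "ft_force": force on the tool from outside, world axes, zero at the start; "moment": the same for the moment, N m; "finger_gap": finger opening in m.
Only numpy, scipy, OpenCV 4.12 (cv2) and the standard library are available. Lean on these libraries where they do the work, as an engineer would, in place of code of your own. Each camera call takes 0.05 s, during which the arm holds its last target.

TASK

Slide the aluminium stencil plate sideways along the pine loading deck, pushing it with the fingertips, until its two locating holes drop over the two steel pins of the white panel, and press it down if needed so that it lies fully home, flat on the panel. Only push and press the plate: do not pick it up, and leave the other things where they are.

Things in the scene. Friction and masses are not known exactly. Their poses are not given: they have to be found in the camera images.
- stencil: spray stencil plate: loose aluminium plate 130 mm (x) by 140 mm (y), 8 mm thick, about 0.45 kg, at the start flat on the loading deck, its lip edge away from the panel. Origin: centre of its underside; z up. Two round locating holes, 15 mm across, lie at x = -45 and +45 mm, y = 0; the flower of five 10 mm holes between them is only the stencil's picture
- lip (a point): middle of the foot of the plate's steel lip, on its outer face, at the plate's own (0, -70, 0) mm. The lip is as wide as the plate, 8 mm thick, stands upright along the -y edge, and its top is 36 mm above the plate's underside. Heavy: it puts the centre of mass 22 mm to the -y side of the plate's middle
- hole_near (a point): centre of the plate's locating hole at its own (-45, 0) mm, at the underside
- hole_far (a point): centre of the plate's locating hole at its own (+45, 0) mm, at the underside
- jig: registration jig, fixed on the table. Origin at table height under the middle of the step. The -y half (x -130..130, y -250..0 mm) is the pine loading deck, top 32 mm above the table, ending in a step down at y = 0; the +y half (x -130..130, y 0..250 mm) is the white panel, top 12 mm above the table, with two upright steel pins at (-45, 73) and (45, 73) mm
- step (a point): middle of the deck's upper edge at the step, 32 mm above the table. A plate pushed along the jig's +y slides off the deck, the pin tips carry its leading part, and it drops when its lip edge has passed the step. In place its axes are parallel to the jig's, its lip edge about 3 mm past the step
- pin_near (a point): foot of the pin at the jig's (-45, 73) mm, at the height of the panel's top; hole_near belongs over it. Both pins are 12 mm across for the first 10 mm, then taper to a 4 mm tip 19.5 mm above the panel (0.5 mm lower than the deck)
- pin_far (a point): foot of the like pin at the jig's (+45, 73) mm; hole_far belongs over it
- spray_can: bystander: upright spray can, 62 mm across, 170 mm tall; origin at the centre of its foot
- paint_tin: bystander: small steel paint tin, 68 mm across, 75 mm tall; origin at the centre of its foot
- tape: bystander: roll of masking tape lying flat on the white panel, beyond the place where the plate belongs; 54 mm across, 24 mm high; origin at the centre of its underside
- sanding_block: bystander: cork sanding block 65 x 100 x 30 mm; origin at the centre of its underside
- brush: bystander: paint brush lying flat; origin under its middle
- screwdriver: bystander: screwdriver lying flat; origin under its middle
- cap: bystander: red cap of a spray can, 48 mm across, 22 mm high; origin at the centre of its underside

How it is judged:
At the end, for the whole second after the job is handed in: Both locating holes are over their pins (centres within 4 mm, seen from above), the plate's underside at both holes is within 2 mm of the panel, the plate is flat (within 0.03 rad) and at rest, and each of the other things is within 20 mm of where it stood (horizontal distance between hole_near and pin_near below 0.004 m and horizontal distance between hole_far and pin_far below 0.004 m and z of hole_near in the frame of pin_near below 0.002 m and z of hole_far in the frame of pin_far below 0.002 m and angle between stencil's own z axis and vertical below 0.03 rad and linear speed of stencil below 0.01 m/s and distance of each of spray_can, paint_tin, tape, sanding_block, brush, screwdriver, cap from where it was at the start of the episode below 0.02 m); the robot touches nothing.
It fails at once if the plate is lifted (its middle more than 10 mm above its place on the deck) (height (world z) of stencil above 0.042 m).
It fails at once if the plate is tipped up (more than 0.5 rad) (angle between stencil's own z axis and vertical above 0.5 rad).
It fails at once if another thing is pushed away (more than 20 mm) (distance of any of spray_can, paint_tin, tape, sanding_block, brush, screwdriver, cap from where it was at the start of the episode above 0.02 m).
It also fails if it takes over 72 s, if anything falls off the work surface, if the arm or the gripper's body presses on something with over 40 N, if the wrist force passes 120 N, or if a joint passes its speed limit or range.

## Working session

There is one attempt and no reset: what is moved stays moved. The work goes in short steps, Python scripts to look and compute and a shell command to move; the robot and the scene stay as the last step left them, time stands still between calls to the robot, and variables do not carry over. Pictures are saved under pics/ and viewed, and the job is handed in when it is done.

```bash
ls; mkdir -p pics
python3 - <<'E'
from workcell import bot
import cv2
print(bot.sense())
for n in ("scene","top"):
    im=bot.get_image(n); cv2.imwrite(f"pics/{n}0.png",im[:,:,::-1]); print(bot.calibration(n))
E
```

```text
pics
{'clock': 0.0, 'joint_pos': array([-1.34874632,  0.60013546, -0.00253634,  1.60014264,  0.00178295,
        0.94291028, -0.07980915]), 'joint_velocities': array([-0.00070914,  0.00064747,  0.00109838, -0.00075838, -0.00150415,
        0.00107877, -0.00052769]), 'tau': array([-1.19713539e-03, -7.76452589e+01,  1.56442422e+00, -2.58018905e+01,
        1.22853380e-02,  8.62481946e-03,  1.06626516e-06]), 'tool_pos': array([0.21326052, 0.69241886, 0.23040504]), 'eef_rot': array([-3.14000495e+00,  1.35820079e-04,  2.84287641e+00]), 'ft_force': array([ 0.02347655, -0.44503638, -0.20955328]), 'moment': array([-0.02352348, -0.02946637,  0.04349269]), 'finger_gap': 0.08515272166010947}
{'mtx': array([[536.91501148,   0.        , 310.08050572],
       [  0.        , 536.91501148, 240.88101383],
       [  0.        ,   0.        ,   1.        ]]), 'R': array([[-0.78098475,  0.62454478,  0.00257579],
       [ 0.45410765,  0.57067722, -0.68418839],
       [-0.42877624, -0.53317102, -0.72930076]]), 't': array([ 0.47490129, -0.28017082,  1.37993855])}
{'mtx': array([[583.10517632,   0.        , 316.47738762],
       [  0.        , 583.10517632, 240.88764231],
       [  0.        ,   0.        ,   1.        ]]), 'R': array([[-0.01034053, -0.9999198 ,  0.00731214],
       [-0.98632522,  0.00899652, -0.16456496],
       [ 0.16448597, -0.00891384, -0.98633914]]), 't': array([0.01067028, 0.62951223, 1.39025201])}
```

View pics/scene0.png

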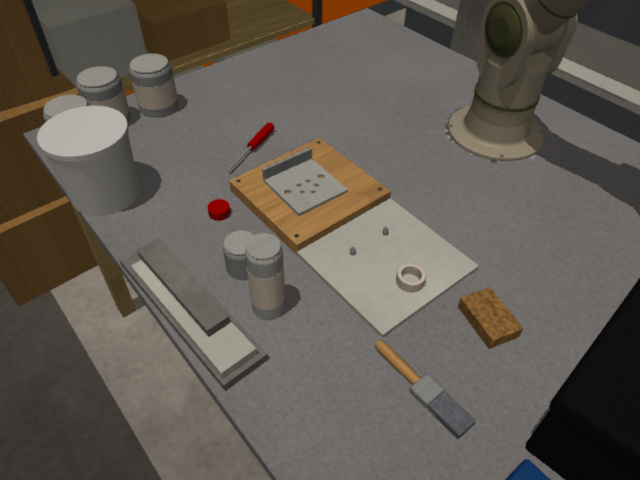

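View pics/top0.png

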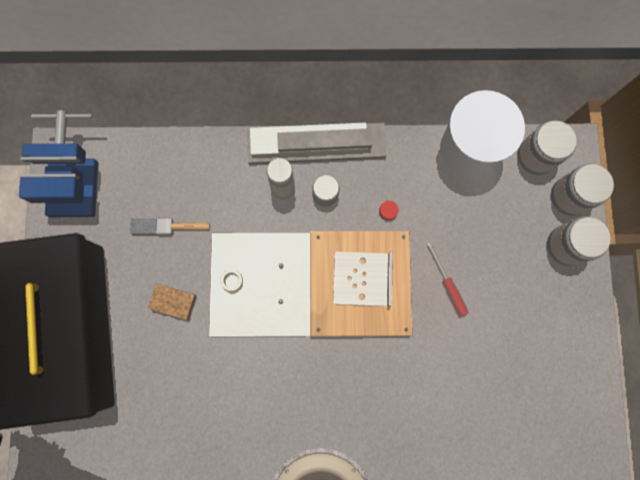

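The top view shows the panel on the left, pins near (281,266) and (281,301), deck on the right, plate around (360,278) and lip on its right edge. Next I'll measure the features.

```bash
cat > h.py <<'E'
import numpy as np, cv2
from workcell import bot
def ray(n,u,v,z):
    c=bot.calibration(n); M,R,t=c["mtx"],np.array(c["R"]),np.array(c["t"])
    C=-R.T@t; d=R.T@np.linalg.inv(M)@np.array([u,v,1.]); return C+d*(z-C[2])/d[2]
def proj(n,X):
    c=bot.calibration(n); p=c["mtx"]@(np.array(c["R"])@np.array(X)+c["t"]); return p[:2]/p[2]
E
python3 - <<'E'
import cv2
im=cv2.imread("pics/top0.png")
c=im[220:345,205:420]; cv2.imwrite("pics/topc.png",cv2.resize(c,None,fx=3.7,fy=3.7,interpolation=cv2.INTER_CUBIC))
im=cv2.imread("pics/scene0.png")
c=im[135:335,225:480]; cv2.imwrite("pics/scenec.png",cv2.resize(c,None,fx=3,fy=3,interpolation=cv2.INTER_CUBIC))
E
```

```text
(no output)
```

View pics/topc.png

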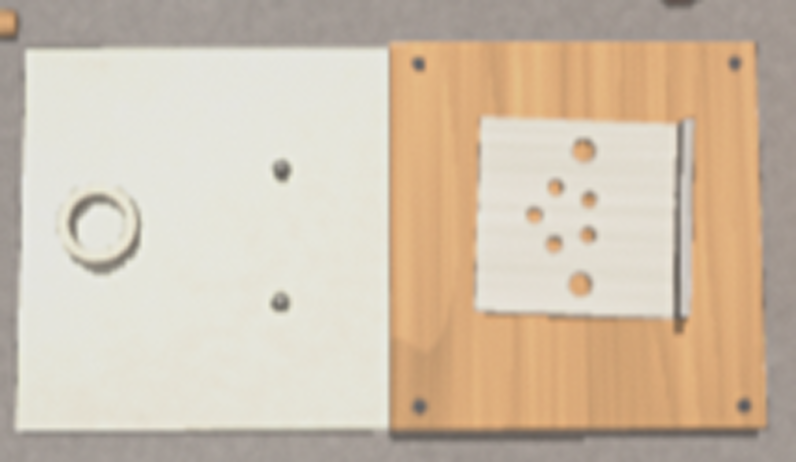

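View pics/scenec.png

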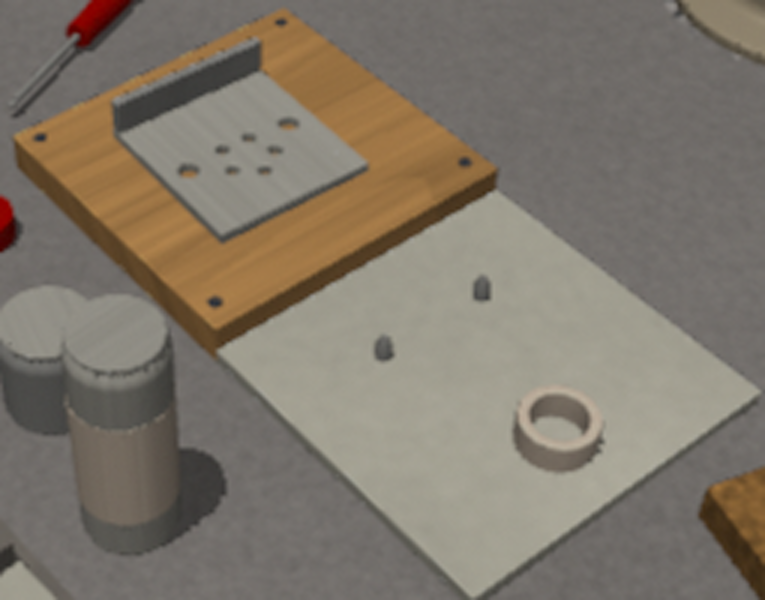

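```bash
cat > m.py <<'E'
from h import *
import sys
def blobs(mask,lo,hi):
    n,l,s,c=cv2.connectedComponentsWithStats(mask.astype(np.uint8))
    return [(c[i],s[i,4]) for i in range(1,n) if lo<=s[i,4]<=hi]
def wc(im,mask_w,x0,y0,x1,y1):
    ys,xs=np.mgrid[y0:y1,x0:x1]; w=mask_w[y0:y1,x0:x1]; return (xs*w).sum()/w.sum(),(ys*w).sum()/w.sum()
E
python3 - <<'E'
from m import *
im=cv2.imread("pics/top0.png"); h=cv2.cvtColor(im,cv2.COLOR_BGR2HSV)
sat=h[:,:,1].astype(float); val=h[:,:,2].astype(float)
# deck
deck=((h[:,:,1]>70)&(h[:,:,2]>120)&(h[:,:,0]<25)).astype(np.uint8); deck[:,:300]=0;deck[:,425:]=0;deck[:222]=0;deck[345:]=0
def quad(mask):
    cs=max(cv2.findContours(mask.astype(np.uint8),cv2.RETR_EXTERNAL,cv2.CHAIN_APPROX_NONE)[0],key=cv2.contourArea)
    return cv2.approxPolyDP(cv2.convexHull(cs),6,True)[:,0].astype(float)
def show(name,q,z):
    print(name); P=[]
    for p in q: X=ray("top",*p,z); P.append(X[:2]); print(p,X[:2].round(4))
    P=np.array(P); print("sides",np.linalg.norm(P-np.roll(P,-1,0),axis=1).round(4),"mean",P.mean(0).round(4)); return P
show("deck",quad(deck),.032)
pan=((h[:,:,1]<40)&(h[:,:,2]>190)).astype(np.uint8); pan[:,311:]=0; pan[:222]=0;pan[345:]=0
show("panel",quad(pan),.012)
pl=((h[:,:,1]<60)&(h[:,:,2]>140)).astype(np.uint8); pl[:,:325]=0; pl[:,388:]=0; pl[:240]=0; pl[315:]=0
show("plate",quad(pl),.040)
# holes: weight = saturation above bg
w=np.clip(sat-60,0,None)
for nm,(cx,cy) in dict(far=(362.7,260.3),near=(361.7,296.5)).items():
    u,v=wc(im,w,int(cx)-5,int(cy)-5,int(cx)+7,int(cy)+7); print(nm,u,v,ray("top",u,v,.036).round(4))
w=np.clip(170-val,0,None)
for nm,(cx,cy) in dict(pfar=(281,266),pnear=(280.5,301.3)).items():
    u,v=wc(im,w,int(cx)-6,int(cy)-6,int(cx)+7,int(cy)+7); print(nm,u,v,ray("top",u,v,.022).round(4))
E
```

```text
deck
[408. 231.] [ 0.6561 -0.2264]
[411. 335.] [ 0.3975 -0.2244]
[311. 336.] [0.3976 0.0202]
[310. 232.] [0.6557 0.0204]
sides [0.2586 0.2446 0.2581 0.2468] mean [ 0.5267 -0.1026]
panel
[309. 233.] [0.6568 0.023 ]
[309. 335.] [0.4002 0.0251]
[210. 336.] [0.4003 0.2699]
[212. 233.] [0.6591 0.2699]
sides [0.2567 0.2448 0.2588 0.2469] mean [0.5291 0.147 ]
plate
[335. 252.] [ 0.6032 -0.0413]
[387. 254.] [ 0.5969 -0.1707]
[386. 305.] [ 0.4707 -0.1644]
[333. 303.] [ 0.4769 -0.0345]
sides [0.1295 0.1264 0.13   0.1265] mean [ 0.5369 -0.1027]
far 362.15751295336787 260.3378238341969 [ 0.5822 -0.1088  0.036 ]
near 361.2633053221289 296.56302521008405 [ 0.4922 -0.1045  0.036 ]
pfar 280.75 266.0648734177215 [0.5714 0.0945 0.022 ]
pnear 280.47884187082406 301.85523385300667 [0.482  0.0952 0.022 ]
```

Pins and holes are both 90 mm apart, as they should be. Targets: pin midpoint (0.527, 0.095), plate origin (0.537, -0.107), plate yaw about -0.048. The step is at y≈0.022. I'll go behind the lip with the open fingers spread along x as a two-point pusher.

```bash
cat >> h.py <<'E'
from scipy.spatial.transform import Rotation as Ro
def rows(wps):
    "wps: list of world x,y,z(m),yaw -> print tool-axes shift"
    s=bot.sense(); R=Ro.from_euler('xyz',s["eef_rot"]); p=s["tool_pos"]
    for x,y,z,yaw in wps:
        d=R.inv().apply(np.array([x,y,z])-p)*1000; rv=(R.inv()*Ro.from_euler('xyz',[np.pi,0,yaw])).as_rotvec()
        print((x,y,z,yaw),d.round(1),rv.round(4))
E
python3 - <<'E'
from h import *
rows([(.213,.693,.33,2.84),(.3,.48,.33,2.5),(.5,.15,.33,1.9),(.54,-.25,.25,1.523)])
E
```

```text
(0.213, 0.693, 0.33, 2.84) [  0.5   0.3 -99.5] [-0.0014  0.0001  0.0028]
(0.3, 0.48, 0.33, 2.5) [-145.4 -177.7  -99.2] [-0.0013  0.0004  0.3428]
(0.5, 0.15, 0.33, 1.9) [-433.6 -434.2  -98.8] [-1.200e-03  8.000e-04  9.428e-01]
(0.54, -0.25, 0.25, 1.523) [-589.6 -804.6  -18.3] [-1.1000e-03  1.0000e-03  1.3198e+00]
```

```bash
python3 -m handwheel '[{"tz":-50},{"tz":-100},{"tx":-36,"ty":-44,"tz":-100,"az":0.08},{"tx":-72,"ty":-88,"tz":-100,"az":0.17},{"tx":-109,"ty":-133,"tz":-100,"az":0.25},{"tx":-145,"ty":-178,"tz":-100,"az":0.34},{"tx":-186,"ty":-215,"tz":-100,"az":0.43},{"tx":-227,"ty":-252,"tz":-100,"az":0.52},{"tx":-268,"ty":-288,"tz":-100,"az":0.60},{"tx":-310,"ty":-325,"tz":-100,"az":0.69},{"tx":-351,"ty":-362,"tz":-100,"az":0.77},{"tx":-392,"ty":-398,"tz":-100,"az":0.86},{"tx":-434,"ty":-434,"tz":-100,"az":0.94},{"tx":-456,"ty":-487,"tz":-88,"az":1.0},{"tx":-478,"ty":-540,"tz":-76,"az":1.06},{"tx":-500,"ty":-593,"tz":-64,"az":1.12},{"tx":-523,"ty":-646,"tz":-52,"az":1.17},{"tx":-545,"ty":-699,"tz":-40,"az":1.23},{"tx":-567,"ty":-752,"tz":-28,"az":1.28},{"tx":-590,"ty":-805,"tz":-18,"az":1.32}]' 85
python3 - <<'E'
from h import *
print(bot.sense()["tool_pos"])
rows([(.535,-.22,.1,1.523),(.535,-.22,.03,1.523)])
E
```

```text
[0.21334315 0.69247251 0.23051523]
(0.535, -0.22, 0.1, 1.523) [-576.  -777.2  131.7] [-1.1000e-03  1.0000e-03  1.3198e+00]
(0.535, -0.22, 0.03, 1.523) [-576.  -777.1  201.7] [-1.1000e-03  1.0000e-03  1.3198e+00]schema error: expected keys tx, ty, tz, ax, ay, az
```

```bash
python3 -m handwheel '[{"tx":0,"ty":0,"tz":-50,"ax":0,"ay":0,"az":0},{"tx":0,"ty":0,"tz":-100,"ax":0,"ay":0,"az":0},{"tx":-36,"ty":-44,"tz":-100,"ax":0,"ay":0,"az":0.08},{"tx":-72,"ty":-88,"tz":-100,"ax":0,"ay":0,"az":0.17},{"tx":-109,"ty":-133,"tz":-100,"ax":0,"ay":0,"az":0.25},{"tx":-145,"ty":-178,"tz":-100,"ax":0,"ay":0,"az":0.34},{"tx":-186,"ty":-215,"tz":-100,"ax":0,"ay":0,"az":0.43},{"tx":-227,"ty":-252,"tz":-100,"ax":0,"ay":0,"az":0.52},{"tx":-268,"ty":-288,"tz":-100,"ax":0,"ay":0,"az":0.60},{"tx":-310,"ty":-325,"tz":-100,"ax":0,"ay":0,"az":0.69},{"tx":-351,"ty":-362,"tz":-100,"ax":0,"ay":0,"az":0.77},{"tx":-392,"ty":-398,"tz":-100,"ax":0,"ay":0,"az":0.86},{"tx":-434,"ty":-434,"tz":-100,"ax":0,"ay":0,"az":0.94},{"tx":-456,"ty":-487,"tz":-88,"ax":0,"ay":0,"az":1.0},{"tx":-478,"ty":-540,"tz":-76,"ax":0,"ay":0,"az":1.06},{"tx":-500,"ty":-593,"tz":-64,"ax":0,"ay":0,"az":1.12},{"tx":-523,"ty":-646,"tz":-52,"ax":0,"ay":0,"az":1.17},{"tx":-545,"ty":-699,"tz":-40,"ax":0,"ay":0,"az":1.23},{"tx":-567,"ty":-752,"tz":-28,"ax":0,"ay":0,"az":1.28},{"tx":-590,"ty":-805,"tz":-18,"ax":0,"ay":0,"az":1.32}]' 85
python3 - <<'E'
from h import *
print(bot.sense()["tool_pos"],bot.sense()["eef_rot"],bot.sense()["ft_force"])
rows([(.535,-.22,.1,1.523),(.535,-.22,.04,1.523)])
E
```

```text
clock: 2.6
tool_pos: [0.5401, -0.252, 0.249]
eef_rot: [-3.141, 0.001, 1.522]
ft_force: [0.9, 0.6, 1.2]
finger_gap: 0.0852
[ 0.54014368 -0.25202614  0.24898306] [-3.14082114e+00  1.01032341e-03  1.52183830e+00] [0.92507366 0.560945   1.17109846]
(0.535, -0.22, 0.1, 1.523) [ 31.9  -6.6 149. ] [-0.0008  0.001  -0.0012]
(0.535, -0.22, 0.04, 1.523) [ 31.9  -6.5 209. ] [-0.0008  0.001  -0.0012]
```

```bash
python3 -m handwheel '[{"tx":16,"ty":-5,"tz":50,"ax":0,"ay":0,"az":0},{"tx":28,"ty":-7,"tz":100,"ax":0,"ay":0,"az":0},{"tx":28,"ty":-7,"tz":150,"ax":0,"ay":0,"az":0},{"tx":28,"ty":-7,"tz":190,"ax":0,"ay":0,"az":0},{"tx":28,"ty":-7,"tz":205,"ax":0,"ay":0,"az":0},{"tx":28,"ty":-7,"tz":209,"ax":0,"ay":0,"az":0},{"tx":28,"ty":-7,"tz":209,"ax":0,"ay":0,"az":0}]'
python3 - <<'E'
from h import *
for n in ("scene","top"):
    im=bot.get_image(n)[:,:,::-1]
    c=im[90:290,180:440] if n=="scene" else im[205:355,280:480]
    cv2.imwrite(f"pics/{n}1.png",cv2.resize(c,None,fx=3 if n=="scene" else 4,fy=3 if n=="scene" else 4))
E
```

```text
clock: 3.48
tool_pos: [0.5349, -0.2242, 0.0409]
eef_rot: [3.141, 0.001, 1.522]
ft_force: [-0.3, -1.1, 1.0]
finger_gap: 0.0853
```

View pics/scene1.png

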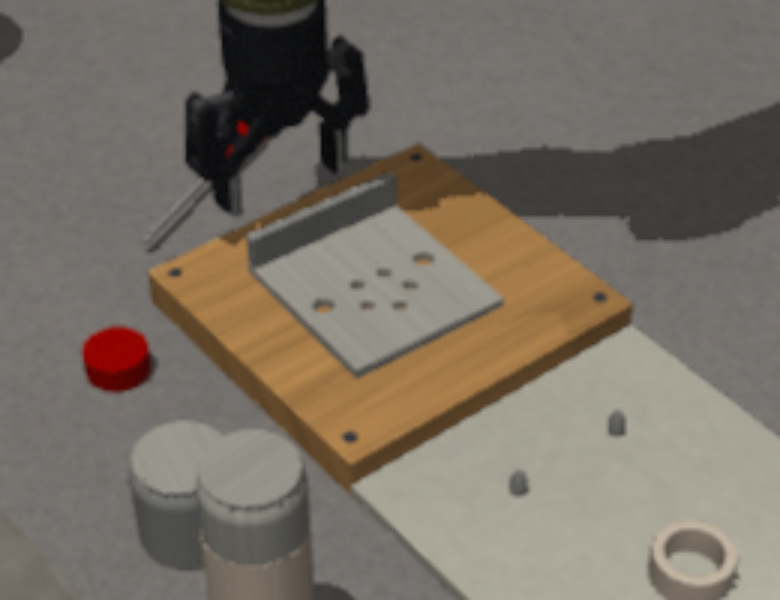

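View pics/top1.png

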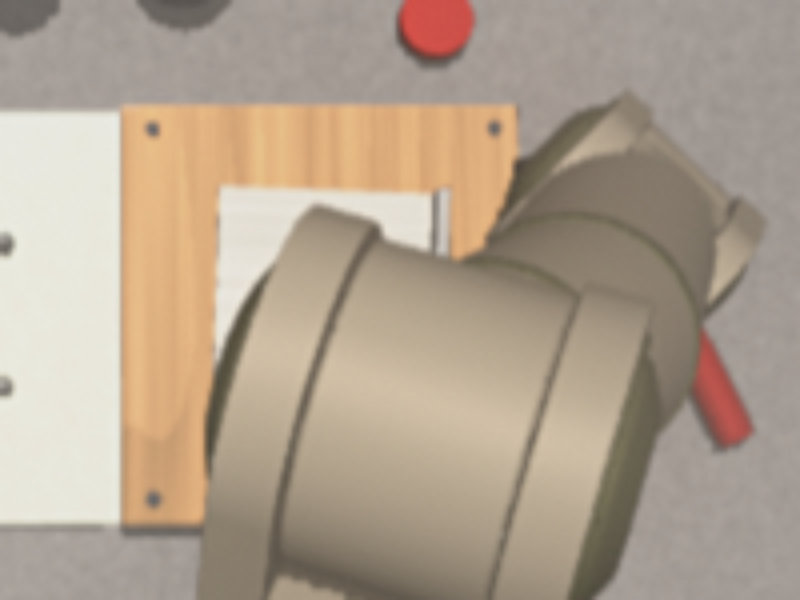

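Fingers hang behind the lip, clear of the screwdriver. Now I'll lower so the tips are just above the deck and make contact slowly.

```bash
python3 -m handwheel '[{"tx":0,"ty":0,"tz":8,"ax":0,"ay":0,"az":0},{"tx":0,"ty":0,"tz":13,"ax":0,"ay":0,"az":0},{"tx":0,"ty":0,"tz":15,"ax":0,"ay":0,"az":0},{"tx":8,"ty":0,"tz":15,"ax":0,"ay":0,"az":0},{"tx":16,"ty":0,"tz":15,"ax":0,"ay":0,"az":0},{"tx":24,"ty":0,"tz":15,"ax":0,"ay":0,"az":0},{"tx":30,"ty":0,"tz":15,"ax":0,"ay":0,"az":0},{"tx":33,"ty":0,"tz":15,"ax":0,"ay":0,"az":0},{"tx":36,"ty":0,"tz":15,"ax":0,"ay":0,"az":0},{"tx":39,"ty":0,"tz":15,"ax":0,"ay":0,"az":0},{"tx":42,"ty":0,"tz":15,"ax":0,"ay":0,"az":0},{"tx":46,"ty":0,"tz":15,"ax":0,"ay":0,"az":0}]'
cat > look.py <<'E'
from h import *
import sys
k=sys.argv[1]
im=bot.get_image("scene")[:,:,::-1]; cv2.imwrite(f"pics/s{k}_full.png",im)
c=im[110:320,200:480]; cv2.imwrite(f"pics/s{k}.png",cv2.resize(c,None,fx=2.8,fy=2.8,interpolation=cv2.INTER_CUBIC))
h=cv2.cvtColor(im,cv2.COLOR_BGR2HSV)
s=bot.sense(); print(s["clock"],s["tool_pos"].round(4),s["eef_rot"].round(4),s["ft_force"].round(1),s["moment"].round(2))
E
python3 look.py 2
```

```text
clock: 5.08
tool_pos: [0.5374, -0.1785, 0.0263]
eef_rot: [3.14, 0.002, 1.521]
ft_force: [-0.2, -3.3, 0.7]
finger_gap: 0.0849
5.125 [ 0.5375 -0.1777  0.0263] [3.1402e+00 1.4000e-03 1.5221e+00] [-0.8 -2.6  0.2] [-0.54  0.12 -0.05]
```

View pics/s2.png

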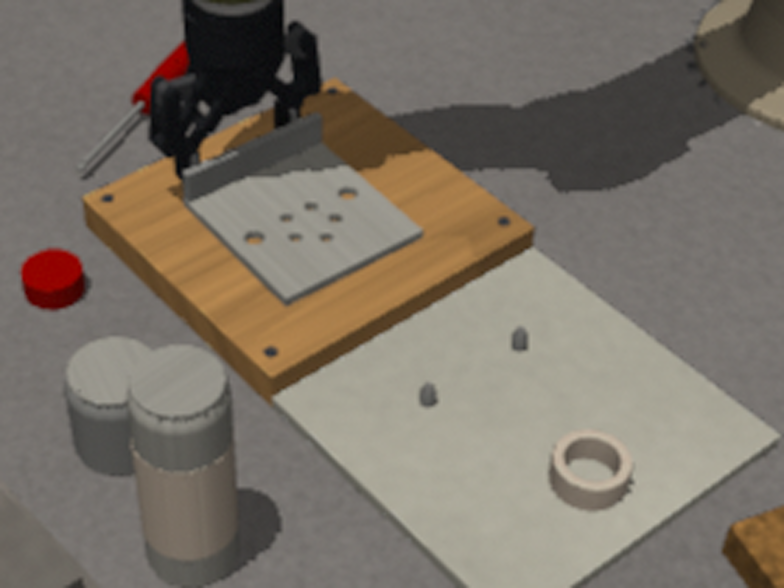

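```bash
cat > meas.py <<'E'
from m import *
def scene_holes(im,approx,z,r=6):
    h=cv2.cvtColor(im,cv2.COLOR_BGR2HSV); sat=h[:,:,1].astype(float); val=h[:,:,2].astype(float)
    out=[]
    for a in approx:
        u,v=a
        for _ in range(4):
            x0,y0=int(round(u))-r,int(round(v))-r+1; w=np.clip(sat[y0:y0+2*r-1,x0:x0+2*r+1]-60,0,None)
            ys,xs=np.mgrid[y0:y0+2*r-1,x0:x0+2*r+1]; u,v=(xs*w).sum()/w.sum(),(ys*w).sum()/w.sum()
        X=ray("scene",u,v,z); out.append(X[:2]); print(round(u,1),round(v,1),X.round(4))
    d=out[0]-out[1]; print("dist",np.linalg.norm(d).round(4),"mid",((out[0]+out[1])/2).round(4),"yaw",np.arctan2(d[1],d[0]).round(4))
E
python3 - <<'E'
from meas import *
print("t0");scene_holes(cv2.imread("pics/scene0.png"),[(288,191.5),(321,176)],.036)
print("now");scene_holes(cv2.imread("pics/s2_full.png"),[(290.7,195),(324,179)],.036)
im=cv2.imread("pics/s2_full.png"); g=im.max(2).astype(float)
for a in [(353,249),(386,230)]:
    x0,y0=a[0]-6,a[1]-7; w=g[y0:y0+18,x0:x0+13]; 
    t=np.median(w)-35; m=w<t; ys,xs=np.nonzero(m); print("pin",xs.mean()+x0,ys.mean()+y0,ys.min()+y0,ys.max()+y0, ray("scene",xs.mean()+x0,ys.mean()+y0,.0215).round(4))
E
```

```text
t0
287.4 192.5 [ 0.5815 -0.1122  0.036 ]
321.3 176.1 [ 0.489 -0.109  0.036]
dist 0.0926 mid [ 0.5352 -0.1106] yaw -0.0352
now
290.2 195.5 [ 0.5823 -0.1009  0.036 ]
323.8 179.4 [ 0.4917 -0.0967  0.036 ]
dist 0.0908 mid [ 0.537  -0.0988] yaw -0.046
pin 352.5348837209302 250.86046511627907 247 254 [0.5751 0.0939 0.0215]
pin 385.42857142857144 231.0952380952381 227 235 [0.4855 0.0951 0.0215]
```

Plate is in contact with the lip and tracking: holes at px (290,195) and (324,179), yaw still about -0.046. I'll push 130 mm while turning +0.047 and drifting about -6 mm in x, then back off for a clear top view.

```bash
python3 -m handwheel '[{"tx":6,"ty":-0.6,"tz":0,"ax":0,"ay":0,"az":-0.002},{"tx":13,"ty":-1.3,"tz":0,"ax":0,"ay":0,"az":-0.005},{"tx":20,"ty":-2,"tz":0,"ax":0,"ay":0,"az":-0.007},{"tx":27,"ty":-2.7,"tz":0,"ax":0,"ay":0,"az":-0.010},{"tx":34,"ty":-3.4,"tz":0,"ax":0,"ay":0,"az":-0.012},{"tx":41,"ty":-4.0,"tz":0,"ax":0,"ay":0,"az":-0.015},{"tx":48,"ty":-4.7,"tz":0,"ax":0,"ay":0,"az":-0.017},{"tx":55,"ty":-5.4,"tz":0,"ax":0,"ay":0,"az":-0.020},{"tx":62,"ty":-6.0,"tz":0,"ax":0,"ay":0,"az":-0.023},{"tx":69,"ty":-6.7,"tz":0,"ax":0,"ay":0,"az":-0.025},{"tx":76,"ty":-7.4,"tz":0,"ax":0,"ay":0,"az":-0.028},{"tx":83,"ty":-8.0,"tz":0,"ax":0,"ay":0,"az":-0.030},{"tx":90,"ty":-8.7,"tz":0,"ax":0,"ay":0,"az":-0.033},{"tx":97,"ty":-9.4,"tz":0,"ax":0,"ay":0,"az":-0.035},{"tx":104,"ty":-10,"tz":0,"ax":0,"ay":0,"az":-0.038},{"tx":111,"ty":-10.7,"tz":0,"ax":0,"ay":0,"az":-0.040},{"tx":117,"ty":-11.3,"tz":0,"ax":0,"ay":0,"az":-0.043},{"tx":123,"ty":-12,"tz":0,"ax":0,"ay":0,"az":-0.045},{"tx":127,"ty":-12.3,"tz":0,"ax":0,"ay":0,"az":-0.047},{"tx":130,"ty":-12.5,"tz":0,"ax":0,"ay":0,"az":-0.047}]'
python3 look.py 3
```

```text
clock: 7.62
tool_pos: [0.5312, -0.047, 0.026]
eef_rot: [3.14, 0.001, 1.569]
ft_force: [-0.3, -4.7, 2.3]
finger_gap: 0.0852
7.675 [ 0.5312 -0.0466  0.026 ] [3.1406e+00 1.1000e-03 1.5695e+00] [-1.  -2.4  2.3] [-0.47 -0.09 -0.03]
```

View pics/s3.png

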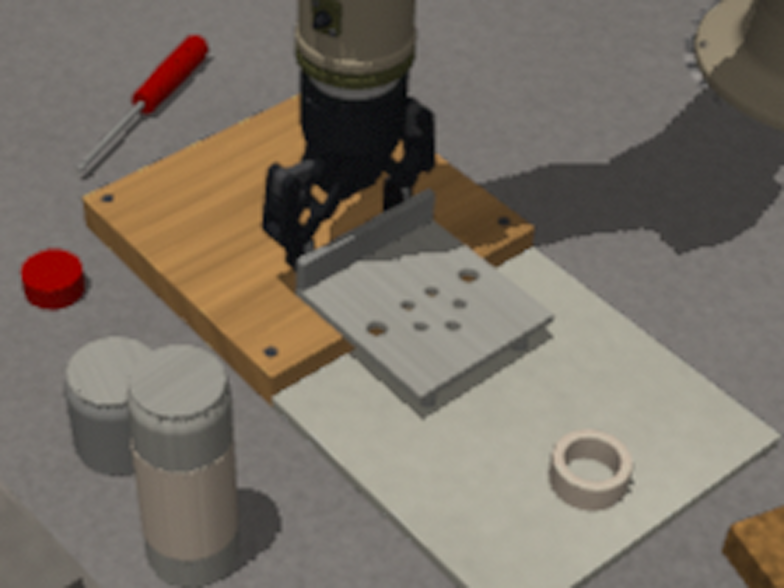

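Plate is nearly aligned, leading edge over the pins. I'll back straight off for an unobstructed top view.

```bash
python3 -m handwheel '[{"tx":-10,"ty":0,"tz":0,"ax":0,"ay":0,"az":0},{"tx":-40,"ty":0,"tz":-5,"ax":0,"ay":0,"az":0},{"tx":-90,"ty":0,"tz":-10,"ax":0,"ay":0,"az":0},{"tx":-140,"ty":0,"tz":-15,"ax":0,"ay":0,"az":0},{"tx":-180,"ty":0,"tz":-15,"ax":0,"ay":0,"az":0},{"tx":-190,"ty":0,"tz":-15,"ax":0,"ay":0,"az":0}]'
python3 - <<'E'
from h import *
for n in ("scene","top"):
    im=bot.get_image(n)[:,:,::-1]; cv2.imwrite(f"pics/{n}4.png",im)
c=cv2.imread("pics/top4.png")[220:345,205:420]; cv2.imwrite("pics/top4c.png",cv2.resize(c,None,fx=3.7,fy=3.7,interpolation=cv2.INTER_CUBIC))
E
```

```text
clock: 8.43
tool_pos: [0.5301, -0.2399, 0.0412]
eef_rot: [3.141, 0.002, 1.566]
ft_force: [-0.9, -0.5, -0.7]
finger_gap: 0.085
```

View pics/top4c.png

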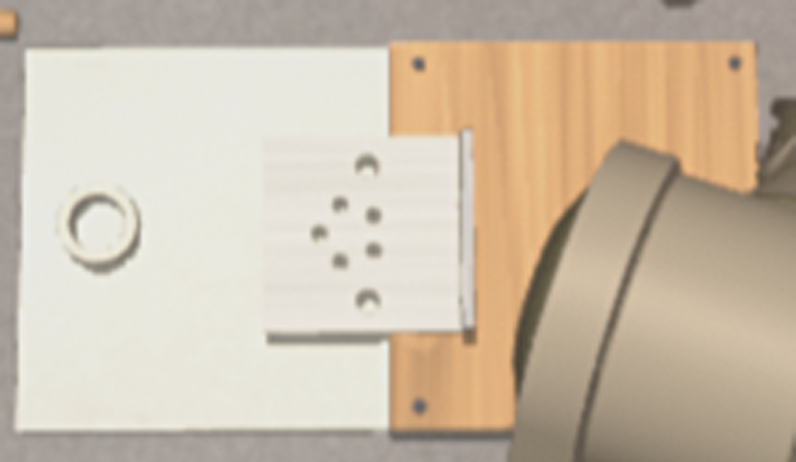

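```bash
python3 - <<'E'
from m import *
im=cv2.imread("pics/top4.png"); g=im.min(2).astype(float)
P={}
for nm,(cx,cy) in dict(far=(304,264),near=(304,300)).items():
    x0,y0=cx-6,cy-6; w=g[y0:y0+13,x0:x0+13]; print(w.astype(int)[::1,::1]) if nm=="far" else 0
    big=cv2.resize(w.astype(np.float32),None,fx=8,fy=8,interpolation=cv2.INTER_CUBIC)
    m=(big<192).astype(np.uint8); n,l,s,c=cv2.connectedComponentsWithStats(m); i=1+np.argmax(s[1:,4])
    cn=max(cv2.findContours((l==i).astype(np.uint8),0,1)[0],key=cv2.contourArea); (ex,ey),r=cv2.minEnclosingCircle(cn)
    u,v=(ex+.5)/8-.5+x0,(ey+.5)/8-.5+y0; P[nm]=ray("top",u,v,.04); print(nm,u,v,"diam px",2*r/8,P[nm].round(4))
d=P["far"]-P["near"]; print("mid",(P["far"]+P["near"])/2,"dist",np.linalg.norm(d),"yaw",d[1]/d[0])
# plate outline: side edges from top image lip right edge
E
python3 - <<'E'
import cv2
im=cv2.imread("pics/top4.png")[245:320,270:340]; cv2.imwrite("pics/top4z.png",cv2.resize(im,None,fx=8,fy=8,interpolation=cv2.INTER_CUBIC))
E
```

```text
[[218 218 218 218 219 219 219 219 218 219 219 220 218]
 [218 217 218 218 219 220 220 219 219 219 219 219 219]
 [216 216 218 218 215 215 214 215 220 219 218 218 219]
 [219 220 220 216 200 188 184 192 213 222 220 220 219]
 [219 221 219 197 167 149 144 152 185 213 221 219 218]
 [218 219 209 166 134 126 123 124 148 194 217 219 218]
 [214 215 199 147 126 136 139 134 137 183 213 218 217]
 [216 216 202 153 149 184 194 180 148 180 215 220 219]
 [217 218 210 180 189 213 219 207 168 192 216 219 219]
 [216 217 215 204 206 209 211 212 192 204 215 217 217]
 [215 215 215 214 211 208 209 213 209 213 216 216 216]
 [213 214 214 213 214 212 211 215 213 214 215 214 215]
 [214 213 214 212 214 214 214 213 213 215 214 214 213]]
far 303.76886892318726 264.4465069770813 diam px 7.321854114532471 [0.5727 0.0365 0.04  ]
near 303.9752473831177 300.6305694580078 diam px 7.316896438598633 [0.4834 0.0366 0.04  ]
mid [0.52804004 0.03657835 0.04      ] dist 0.08936325210036306 yaw -0.0010919644391769324
```

View pics/top4z.png

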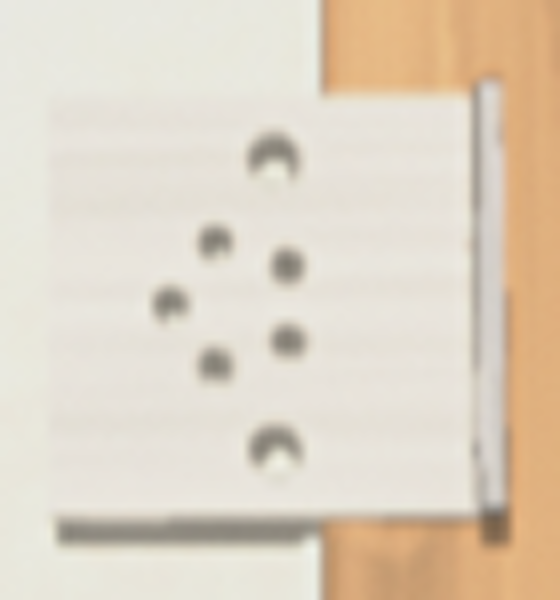

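The top view shows the plate square to the jig (yaw -0.001), holes at px (303.8,264.4) and (304.0,300.6), 1 mm off in x and 58 mm short in y. So a straight push finishes it.

```bash
python3 -m handwheel '[{"tx":50,"ty":0,"tz":5,"ax":0,"ay":0,"az":-0.004},{"tx":100,"ty":0,"tz":12,"ax":0,"ay":0,"az":-0.004},{"tx":145,"ty":0,"tz":15,"ax":0,"ay":0,"az":-0.004},{"tx":175,"ty":0,"tz":15,"ax":0,"ay":0,"az":-0.004},{"tx":187,"ty":0,"tz":15,"ax":0,"ay":0,"az":-0.004},{"tx":192,"ty":0,"tz":15,"ax":0,"ay":0,"az":-0.004},{"tx":195,"ty":0,"tz":15,"ax":0,"ay":0,"az":-0.004},{"tx":199,"ty":0,"tz":15,"ax":0,"ay":0,"az":-0.004},{"tx":204,"ty":0,"tz":15,"ax":0,"ay":0,"az":-0.004},{"tx":209,"ty":0,"tz":15,"ax":0,"ay":0,"az":-0.004},{"tx":214,"ty":0,"tz":15,"ax":0,"ay":0,"az":-0.004},{"tx":219,"ty":0,"tz":15,"ax":0,"ay":0,"az":-0.004},{"tx":224,"ty":0,"tz":15,"ax":0,"ay":0,"az":-0.004},{"tx":229,"ty":0,"tz":15,"ax":0,"ay":0,"az":-0.004},{"tx":233,"ty":-0.3,"tz":15,"ax":0,"ay":0,"az":-0.004},{"tx":237,"ty":-0.6,"tz":15,"ax":0,"ay":0,"az":-0.004},{"tx":240,"ty":-0.6,"tz":15,"ax":0,"ay":0,"az":-0.004},{"tx":242,"ty":-0.6,"tz":15,"ax":0,"ay":0,"az":-0.004}]'
python3 look.py 5
```

```text
clock: 10.78
tool_pos: [0.5305, 0.0045, 0.0258]
eef_rot: [3.141, 0.001, 1.572]
ft_force: [-0.1, -2.0, -1.3]
finger_gap: 0.0847
10.825 [0.5305 0.0048 0.0258] [3.1412e+00 5.0000e-04 1.5719e+00] [-0.2 -0.5 -1. ] [-0.22 -0.   -0.03]
```

View pics/s5.png

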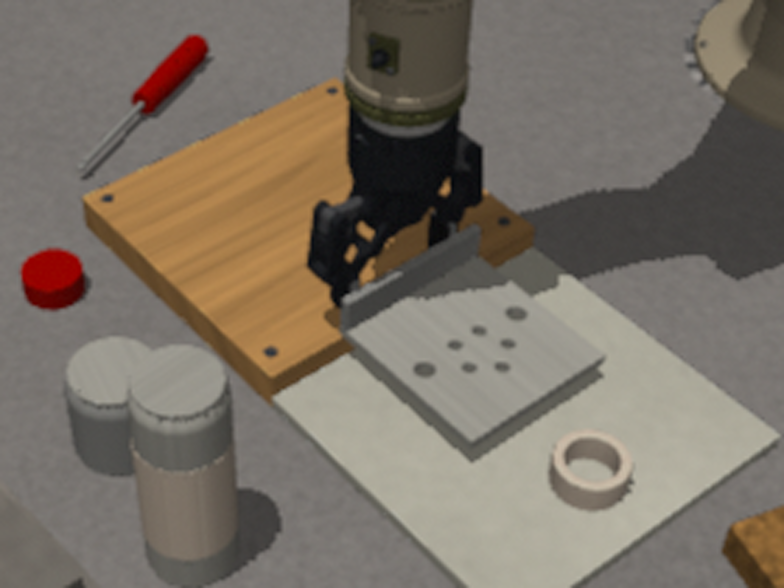

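Plate is about 9 mm short, level, and resting on the pin tips. I'll make the final push in small steps.

```bash
python3 -m handwheel '[{"tx":2,"ty":0,"tz":0,"ax":0,"ay":0,"az":0},{"tx":3.5,"ty":0,"tz":0,"ax":0,"ay":0,"az":0},{"tx":5,"ty":0,"tz":0,"ax":0,"ay":0,"az":0},{"tx":6.5,"ty":0,"tz":0,"ax":0,"ay":0,"az":0},{"tx":7.5,"ty":0,"tz":0,"ax":0,"ay":0,"az":0},{"tx":8.5,"ty":0,"tz":0,"ax":0,"ay":0,"az":0},{"tx":9,"ty":0,"tz":0,"ax":0,"ay":0,"az":0},{"tx":9,"ty":0,"tz":0,"ax":0,"ay":0,"az":0}]'
python3 look.py 6
```

```text
clock: 11.82
tool_pos: [0.5306, 0.0134, 0.0258]
eef_rot: [3.141, 0.001, 1.571]
ft_force: [1.0, -2.9, -1.5]
finger_gap: 0.0849
11.875 [0.5306 0.0134 0.0258] [3.1409e+00 1.0000e-03 1.5712e+00] [-0.2 -2.7 -0.4] [-0.69 -0.1  -0.14]
```

View pics/s6.png

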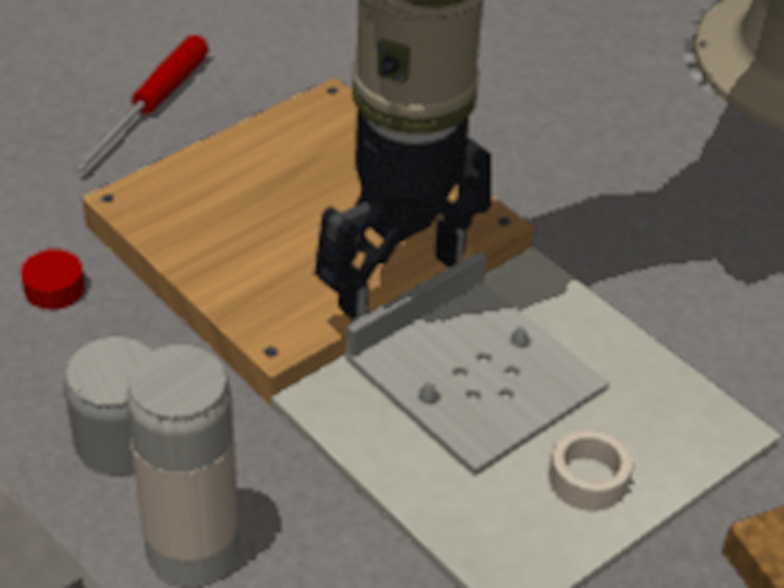

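The plate has dropped over both pins; tips show at (353,248) and (386,229) full-frame. I'll back off and check the seating from above.

```bash
python3 -m handwheel '[{"tx":-6,"ty":0,"tz":-2,"ax":0,"ay":0,"az":0},{"tx":-30,"ty":0,"tz":-10,"ax":0,"ay":0,"az":0},{"tx":-80,"ty":0,"tz":-40,"ax":0,"ay":0,"az":0},{"tx":-130,"ty":0,"tz":-80,"ax":0,"ay":0,"az":0},{"tx":-180,"ty":0,"tz":-80,"ax":0,"ay":0,"az":0},{"tx":-220,"ty":0,"tz":-80,"ax":0,"ay":0,"az":0},{"tx":-230,"ty":0,"tz":-80,"ax":0,"ay":0,"az":0}]'
python3 - <<'E'
from h import *
for n in ("scene","top"):
    im=bot.get_image(n)[:,:,::-1]; cv2.imwrite(f"pics/{n}7.png",im)
c=cv2.imread("pics/top7.png")[240:325,265:345]; a=cv2.resize(c,(560,595),interpolation=cv2.INTER_CUBIC); cv2.imwrite("pics/top7c.png",a)
c=cv2.imread("pics/scene7.png")[190:290,310:430]; cv2.imwrite("pics/scene7c.png",cv2.resize(c,None,fx=6,fy=6,interpolation=cv2.INTER_CUBIC))
# predicted corners in the scene view if home
for nm,x,y,z in [("front far top",.065,.07,.008),("front near top",-.065,.07,.008),("lip far top",.065,-.07,.036),("lip near top",-.065,-.07,.036)]:
    print(nm,[proj(n,[.5272+x,.0949+y,.012+z]).round(1) for n in("scene","top")])
E
```

```text
clock: 12.75
tool_pos: [0.5301, -0.2197, 0.1065]
eef_rot: [3.14, 0.002, 1.568]
ft_force: [0.2, 0.5, -0.1]
finger_gap: 0.0853
front far top [array([370.6, 277.2]), array([252.8, 258.2])]
front near top [array([418. , 245.9]), array([252.4, 310.2])]
lip far top [array([324.1, 226. ]), array([308.4, 256.2])]
lip near top [array([371.5, 198.8]), array([308.8, 309.1])]
```

View pics/top7c.png

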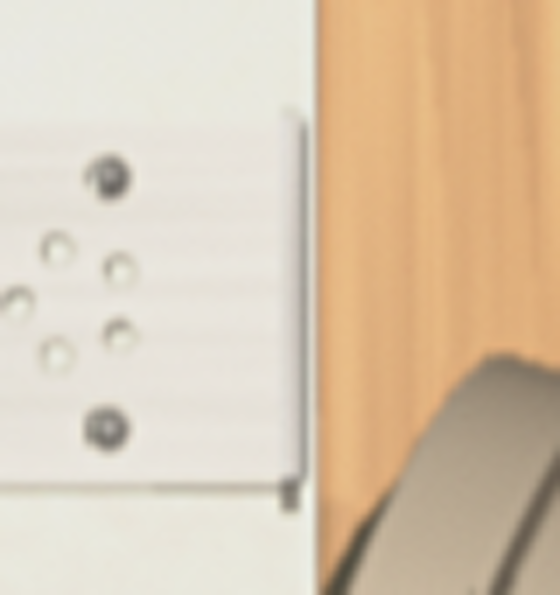

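View pics/scene7c.png

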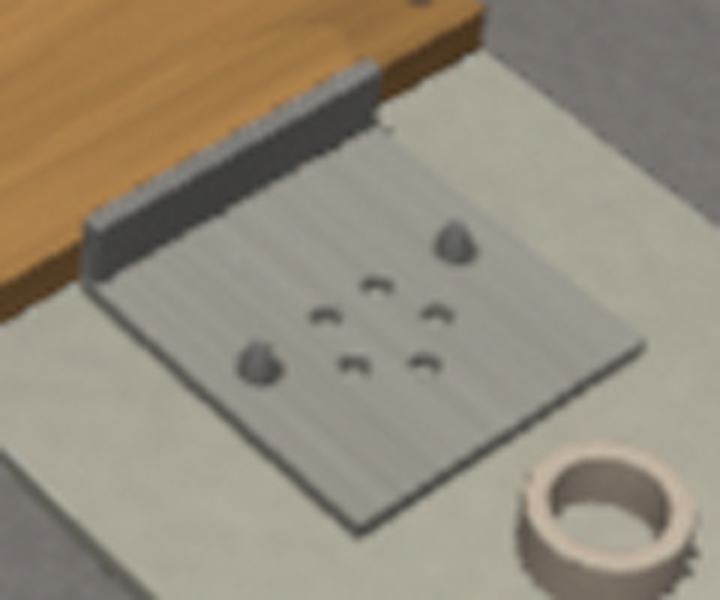

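From above, both pins sit within their holes. In the scene view, the front corner at px (370,278) and the lip top at px (325,227) are within about 1 px of the predicted home pose. I'll use a light touch with shut fingers to confirm the height and make sure it is pressed home.

```bash
python3 -m handwheel '[{"tx":50,"ty":-1,"tz":0,"ax":0,"ay":0,"az":0},{"tx":100,"ty":-2,"tz":0,"ax":0,"ay":0,"az":0},{"tx":150,"ty":-3,"tz":0,"ax":0,"ay":0,"az":0},{"tx":200,"ty":-4,"tz":0,"ax":0,"ay":0,"az":0},{"tx":250,"ty":-4,"tz":0,"ax":0,"ay":0,"az":0},{"tx":285,"ty":-4,"tz":0,"ax":0,"ay":0,"az":0},{"tx":295,"ty":-4,"tz":0,"ax":0,"ay":0,"az":0},{"tx":295,"ty":-4,"tz":20,"ax":0,"ay":0,"az":0},{"tx":295,"ty":-4,"tz":50,"ax":0,"ay":0,"az":0},{"tx":295,"ty":-4,"tz":70,"ax":0,"ay":0,"az":0},{"tx":295,"ty":-4,"tz":78,"ax":0,"ay":0,"az":0},{"tx":295,"ty":-4,"tz":78,"ax":0,"ay":0,"az":0},{"tx":295,"ty":-4,"tz":78,"ax":0,"ay":0,"az":0}]' 0
for i in 1; do python3 -m handwheel '[{"tx":0,"ty":0,"tz":2,"ax":0,"ay":0,"az":0},{"tx":0,"ty":0,"tz":4,"ax":0,"ay":0,"az":0},{"tx":0,"ty":0,"tz":5,"ax":0,"ay":0,"az":0},{"tx":0,"ty":0,"tz":6,"ax":0,"ay":0,"az":0},{"tx":0,"ty":0,"tz":6,"ax":0,"ay":0,"az":0}]'; done
```

```text
clock: 14.48
tool_pos: [0.527, 0.0774, 0.0285]
eef_rot: [3.14, 0.001, 1.569]
ft_force: [0.6, -0.6, 0.6]
finger_gap: 0.0
clock: 15.1
tool_pos: [0.5269, 0.0773, 0.0224]
eef_rot: [3.14, 0.001, 1.569]
ft_force: [0.1, -0.5, 0.5]
finger_gap: 0.0002
```

```bash
python3 -m handwheel '[{"tx":0,"ty":0,"tz":1,"ax":0,"ay":0,"az":0},{"tx":0,"ty":0,"tz":1.5,"ax":0,"ay":0,"az":0},{"tx":0,"ty":0,"tz":1.5,"ax":0,"ay":0,"az":0}]'
python3 -m handwheel '[{"tx":0,"ty":0,"tz":0.5,"ax":0,"ay":0,"az":0},{"tx":0,"ty":0,"tz":1,"ax":0,"ay":0,"az":0},{"tx":0,"ty":0,"tz":1,"ax":0,"ay":0,"az":0}]'
```

```text
clock: 15.48
tool_pos: [0.5269, 0.0773, 0.0208]
eef_rot: [3.141, 0.001, 1.569]
ft_force: [0.3, -0.1, -0.2]
finger_gap: 0.0002
clock: 15.85
tool_pos: [0.5269, 0.0773, 0.0201]
eef_rot: [3.14, 0.001, 1.569]
ft_force: [-0.7, -0.6, 5.4]
finger_gap: -0.0003
```

Contact came at z = 0.020 with 5 N, which is the height for a seated plate (12 + 8 mm). I'll lift off and do the final check.

```bash
python3 -m handwheel '[{"tx":0,"ty":0,"tz":-5,"ax":0,"ay":0,"az":0},{"tx":0,"ty":0,"tz":-40,"ax":0,"ay":0,"az":0},{"tx":0,"ty":0,"tz":-90,"ax":0,"ay":0,"az":0},{"tx":-50,"ty":0,"tz":-110,"ax":0,"ay":0,"az":0},{"tx":-110,"ty":0,"tz":-110,"ax":0,"ay":0,"az":0},{"tx":-170,"ty":0,"tz":-110,"ax":0,"ay":0,"az":0},{"tx":-230,"ty":0,"tz":-110,"ax":0,"ay":0,"az":0},{"tx":-280,"ty":0,"tz":-110,"ax":0,"ay":0,"az":0},{"tx":-290,"ty":0,"tz":-110,"ax":0,"ay":0,"az":0},{"tx":-290,"ty":0,"tz":-110,"ax":0,"ay":0,"az":0}]'
python3 - <<'E'
from h import *
for n in ("scene","top"):
    cv2.imwrite(f"pics/{n}8.png",bot.get_image(n)[:,:,::-1])
b=cv2.imread("pics/top8.png"); a=cv2.imread("pics/top0.png"); d=cv2.absdiff(a,b).max(2)
for nm,(x0,y0,x1,y1) in dict(spray=(262,150,300,205),tin=(305,170,345,215),tape=(215,262,248,300),sand=(145,278,200,325),brush=(125,210,215,240),cap=(375,195,402,225)).items(): print(nm,d[y0:y1,x0:x1].max())
c=b[240:325,245:345]; cv2.imwrite("pics/top8c.png",cv2.resize(c,None,fx=6,fy=6,interpolation=cv2.INTER_CUBIC))
g=b.min(2).astype(float)
E
```

```text
clock: 17.1
tool_pos: [0.526, -0.2128, 0.1303]
eef_rot: [3.141, 0.0, 1.568]
ft_force: [-0.0, 1.2, -0.1]
finger_gap: -0.0001
spray 8
tin 8
tape 8
sand 8
brush 35
cap 7
```

View pics/top8c.png

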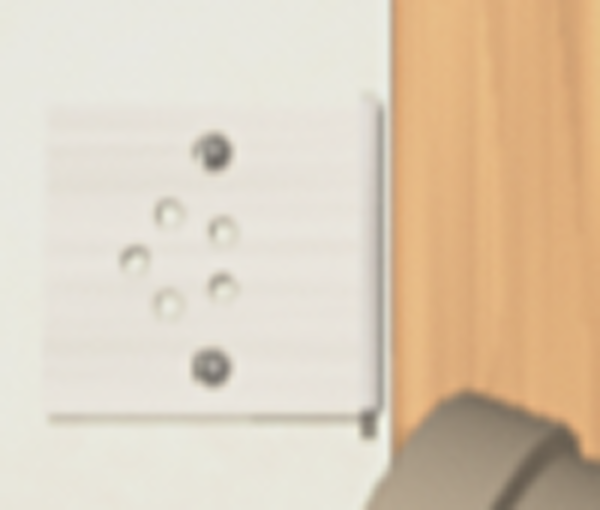

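View pics/scene8.png

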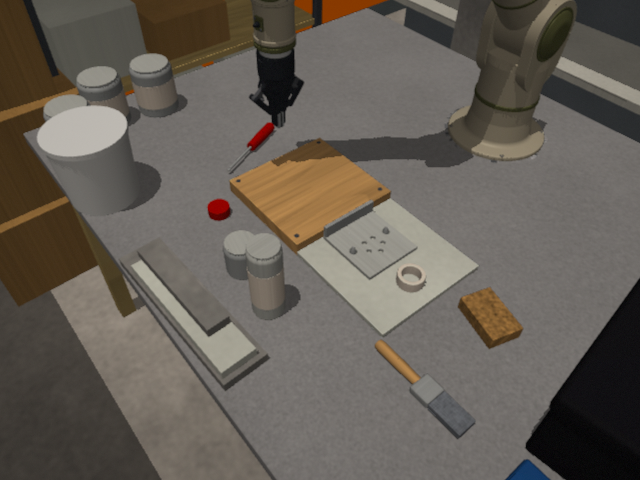

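The plate is flat with both pins through its holes at px (281,265) and (280,301). The screwdriver, brush and the rest are at their starting pixels, and the arm is clear.

Run:
```python
from h import *
a=cv2.imread("pics/scene0.png");b=cv2.imread("pics/scene8.png");print("scene brush diff",cv2.absdiff(a,b)[335:440,372:478].max(),"screwdriver",cv2.absdiff(a,b)[120:172,226:276].max())
bot.sign_off()
```

```text
scene brush diff 24 screwdriver 110
the job is handed in; nothing more can be done
```

The stencil plate is over both pins and lying flat on the panel. I handed the job in at about 17 s of the 72 s allowed; sign-off reports no verdict.

**What I did:** I pushed the lip with both open fingertips, turning the plate square and shifting it about 10 mm sideways on the way. Then I backed off for a top-view check and made a slow final push until the plate dropped over the pins. A light press of about 5 N with shut fingers followed, and then the arm retreated clear.

**What the last checks showed:**
- **Seating:** the press met the plate at z = 0.020 m, the expected height of its top when fully home.
- **Alignment:** both pins show inside their holes, and the visible corners are within about 1 px of the predicted home pose. I judged this by eye, without measuring the final hole-to-pin distances.
- **Spray can, paint tin, tape, sanding block and cap:** start and end top views differ only by noise.
- **Brush:** its region showed a small difference (35 in the top view, 24 in the scene view). By eye it lies at the same pixels as at the start.
- **Screwdriver:** its region showed a large difference (110). I put this down to the gripper standing in that part of the picture, but only checked it by eye: the screwdriver looks unmoved.

**A disagreement:** the two camera views differed by 2–4 mm in x on the pins and holes. I relied on the top view, and the drop over the pins agreed with it.

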